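# Clear the amplifier lid and bring the driver to its screw

## Robot

A 7-joint arm with a two-finger parallel gripper is mounted at the origin on the work surface. World frame = base frame: x ahead of the robot, y to its left, z up, the work surface at z = 0. Lengths are in m, angles in rad, forces in N, time in s.
With the tool pointing down it reaches from about 0.4 to 0.875 m from the base axis. Payload 4.4 kg.
Tool frame: the origin (TCP) lies at the very end of the fingers, on their centre line; the grasp point (between the pads) lies 19 mm behind it (ctrl.grasp_offset is the distance from the TCP to the grasp point, in m); z points along the fingers, y is the line along which they close (so a half turn about z gives the same grasp; the last joint's range is limited). The gripper opens to 85 mm and grips with 20 to 120 N. Pads are 22 mm wide; open, the fingers measure 114 mm over their backs; the gripper's body (76 mm by 85 mm) begins 54 mm behind the grasp point. The pads swing forward as they close: fully open they stand 13 mm farther back than shut.
Start: joints at [1.174, 0.628, 0.038, 1.517, -0.027, 0.996, -0.02], TCP at [0.211, -0.615, 0.195] pointing down, gripper open.
Joint ranges: [-3.06, 3.06], [-0.37, 2.12], [-1.25, 1.32], [0.18, 2.47], [-1.1, 4.24], [0.23, 1.98], [-2.94, 2.94]. Speed limits (rad/s): [2.57, 2.57, 3.14, 3.14, 3.14, 3.14, 3.14].

## Interface

Orientations are given as a unit quaternion [x, y, z, w].
In Python, from bench import ctrl gives the robot as it stands. The module is installed in compiled form; this text tells all that it offers.
- The arm moves only by the tool drive_tool, never from a script. Its arguments are lists of equal length, an entry for each row: "delta_pos": the shift along the tool's x, y, z in m, a list of three; "twist": the turn, a rotation vector about the tool's x, y, z in degrees, a list of three. A call has 1 to 20 rows; each row is the pose to reach, as a shift and turn from the pose commanded when the call began, along the tool's axes at that moment; what a row does not reach only later rows make up. A row lasts 1/10 s, in which the tool goes at most 50 mm and 8.59 degrees, less where a joint would pass 70% of its speed; a pose out of reach is approached as far as the arm can. A call with a gripper value outside its range is refused whole. "fingers" is the opening, from 0 (shut) to 1 (fully open), set as the call begins (left out, the last holds). The fingers move at their own pace and stop on an object; "grip_force" is the grip in N (left out, the last holds). Time passes only in rows, so rows that repeat a pose let the fingers close. It gives the time, the measured TCP pose, the force, the opening and the grip force at its end, in the units of the state.
- ctrl.state(): the state, without advancing time (a new reading comes with each control period).
- ctrl.capture(name): name is "side" or "top"; returns a dict with "img" (420x560x3 uint8, blue, green, red), "fx", "fy", "cx", "cy" (pixels), "origin" and "attitude" of the camera in the world. Camera axes: x right, y up, looking along -z (the intrinsics and any distortion apply to the point x, -y, -z); pixel columns grow to the right and rows downward; lengths in m; the calibration is good to about 2 mm. A picture is of the moment at which its call begins. There is no depth.
- ctrl.close_job(): hands the job in; it is judged then, once.
Trained networks look in the newest picture that a camera, given by its name, has taken for a name from the list of things; names that differ only in an ending like _2 or _b are one class to them, and where a whole thing is asked for, a point or a joint stands for the part that bears it (a point fixed in the world has none). Each returns a list of dicts, best first, with "p" (0 to 1); they miss things now and then, are a little off and sometimes report something else, mostly with a low value. They report only what shows in the picture. A call takes as long as a camera call.
- ctrl.boxes_of(camera, name): "location" ([column, row] in pixels, amid what is visible of it).
The state is a dict: "t": time; "q": joint angles; "qvel": joint speeds; "effort": joint torques, N m; "tool_pos": TCP position; "orientation": TCP orientation; "contact_force": force on the tool from outside, world axes, zero at the start; "wrist_torque": the same for the moment, N m; "grip_width": finger opening in m; "gripper_force": force on a finger pad.
Only numpy, scipy, OpenCV 4.12 (cv2) and the standard library are available. Lean on these libraries where they do the work, as an engineer would, in place of code of your own. Each camera call takes 0.05 s, during which the arm holds its last target. There are 200 camera calls.

## Task

Clear the amplifier's lid by hanging the yellow parts pail by its handle on the red bench hook and letting go of it; then draw the electric screwdriver out of its slanted holster, turn it upright with the bit pointing straight down, and finish while still holding it, steady, with the bit's tip directly over the brass screw in the lid and a centimetre or two clear of it (not touching). Leave the flux bottle, tape roll, brush and pliers where they are.

Things in the scene. Friction and masses are not known exactly. Their poses are not given: they have to be found in the camera images.
- amplifier: Brushed-aluminium amplifier case, fixed to the bench: 240 (its x) x 130 (its y) x 60 mm high, cooling fins on its -x end (reaching 132 mm from the centre), small red lamps on its +x end. Origin: centre of its underside, z up. The flat lid on top is 60 mm above the bench.
- screw (a point): Top of the head of the brass lid screw (12 mm head on a 22 mm orange washer, flush on the lid: 2 mm high), 62 mm above the bench, at x = -85, y = +35 mm in the amplifier's frame. Axes as the amplifier's (z up).
- pail: Yellow open plastic parts pail, 130 g or so, standing on the amplifier's lid: 68 mm across at the foot, 84 mm at the rim, rim 55 mm above its foot, with a rigid black arch handle. Origin: centre of the foot's underside, z up; the handle's bar runs along its y.
- pail_handle (a point): Middle of the handle's top bar, 109 mm above the pail's foot. The bar is 90 mm long (pail's y), 10 mm thick (pail's x), 8 mm high; uprights at its ends (y = +-43 mm) go down to the rim. Opening below the bar: 82 mm wide, 50 mm high. Pinched across its 10 mm beside the middle, the bar leaves the middle free for the hook.
- hook: Bench hook, fixed: dark base 150 x 110 x 12 mm, 14 mm steel post at x = +50 mm, 234 mm tall; red round arm 8 mm thick, its axis 230 mm above the bench, level from the post towards its own -x to x = -37 mm, then rising to the tip at x = -55 mm (axis 244, top 248 mm high). Origin: centre of the base's underside, z up. A handle goes on from the tip, moving towards the hook's +x.
- hook_seat (a point): Top of the level red arm where a handle's bar should rest: 234 mm above the bench, at x = -20 mm in the hook's frame; 70 mm from the post's axis, 35 mm from the tip. Axes as the hook's.
- holster: Driver holster, fixed: dark base 140 x 100 x 12 mm, a grey post and a slanted grey open tube, outer diameter 44, bore 32, length 45 mm. Origin: centre of the base's underside, z up. The tube lies in the holster's x-z plane, leaning 0.75 rad from vertical, upper end towards the holster's -x: the driver is drawn out along (-0.682, 0, 0.732) in the holster's frame.
- holster_mouth (a point): Centre of the tube's upper mouth, 105 mm above the bench. Axes as the holster's (z up).
- driver: Inline electric screwdriver, about 280 g, in the holster, collar on its mouth, 1 mm play (it droops a few degrees). Origin: the bit's tip; z runs along its axis to the butt. Along z: bit and chuck 0 to 52 mm, aluminium nose 30 mm across from 52 to 90, black collar 46 mm across from 90 to 98, blue round handle 34 mm across from 98 to 215 mm (butt). Clear of the tube once drawn 90 mm along its axis.
- flux_bottle: White bottle with a red cap, 44 mm across, 130 mm tall, upright; origin under its centre. A bystander.
- tape_roll: Yellow roll of tape lying flat, 84 mm across, 22 mm high; origin under its centre. A bystander.
- brush: Wooden brush lying on the bench, about 20 cm long along its x; a bystander.
- pliers: Pliers with orange handles lying on the bench, about 140 mm long along its x, 16 mm high; a bystander.

How it is judged:
On the way, in this order (a step that is already met when the one before it is completed fails the run):
1. the pail hangs by its handle on the hook, let go (contact force between pail and hook above 0.3 N and distance between pail_handle and hook_seat below 0.05 m and contact force between pail and the fingers below 0.05 N and angle between pail's own z axis and vertical below 0.5 rad), for 0.3 s.
2. the driver is drawn clear of the holster and held in the gripper (contact force between the fingers and driver above 2 N and contact force between driver and holster below 0.05 N and distance between driver and holster_mouth above 0.1 m and height (world z) of driver above 0.08 m), for 0.2 s.
At the end, for the whole second after the job is handed in: Pail hanging by its handle on the hook (bar's middle within 50 mm of the seat), at rest, let go. Driver held in the gripper, touching nothing else, still, bit down within 12 degrees of upright, its tip within 20 mm sideways of the screw and 3 to 50 mm above it (all of step 1 and linear speed of pail below 0.05 m/s and contact force between the fingers and driver above 2 N and contact force between driver and holster below 0.05 N and angle between driver's own z axis and vertical below 0.21 rad and horizontal distance between driver and screw below 0.02 m and z of driver in the frame of screw between 0.003 and 0.05 m and contact force between driver and amplifier below 0.05 N and linear speed of driver below 0.03 m/s and contact force between driver and pail below 0.05 N and contact force between driver and hook below 0.05 N); the arm keeps its last pose, push and grip.
It fails at once if flux bottle moved more than 3 cm (distance of flux_bottle from where it was at the start of the episode above 0.03 m).
It fails at once if tape roll moved more than 3 cm (distance of tape_roll from where it was at the start of the episode above 0.03 m).
It fails at once if brush moved more than 3 cm (distance of brush from where it was at the start of the episode above 0.03 m).
It fails at once if pliers moved more than 3 cm (distance of pliers from where it was at the start of the episode above 0.03 m).
It fails at once if the driver is dropped on the bench (height (world z) of driver below 0.02 m and contact force between the fingers and driver below 0.05 N).
It also fails if it takes over 51 s, if anything falls off the work surface, if the arm or the gripper's body presses on something with over 40 N, if the wrist force passes 120 N, or if a joint passes its speed limit or range.

## Working session

There is one attempt and no reset: what is moved stays moved. The work goes in short steps, Python scripts to look and compute and a tool call to move; the robot and the scene stay as the last step left them, time stands still between calls to the robot, and variables do not carry over. Pictures are saved under pics/ and viewed, at most 10 in all, crops included, and the job is handed in when it is done.

Besides the shell and the picture viewer there is one more tool, called after "Call:" as name(argument=value, ...) on one line, values as JSON. drive_tool: Moves the arm, as the interface text tells. Its arguments: {"type":"object","properties":{"delta_pos":{"type":"array","items":{"type":"array","items":{"type":"number"}}},"twist":{"type":"array","items":{"type":"array","items":{"type":"number"}}},"fingers":{"type":"number"},"grip_force":{"type":"number"}},"required":["delta_pos","twist"]}

```bash
mkdir -p pics && python3 - <<'E'
from bench import ctrl
import cv2,pickle
s=ctrl.state();print(s)
D={}
for c in("side","top"):
    d=ctrl.capture(c);D[c]=d;cv2.imwrite(f"pics/{c}0.png",d["img"])
    print(c,{k:v for k,v in d.items() if k!="img"})
    for n in["amplifier","screw","pail","pail_handle","hook","hook_seat","holster","holster_mouth","driver","flux_bottle","tape_roll","brush","pliers"]:
        print(n,[(b["location"],round(b["p"],2)) for b in ctrl.boxes_of(c,n)[:2]])
pickle.dump(D,open("d0.pkl","wb"))
E
```

```text
{'t': 0.0, 'q': array([ 1.17419901,  0.62935972,  0.03845329,  1.51839382, -0.02704023,
        0.99627162, -0.0199888 ]), 'qvel': array([-0.00037793,  0.00084855, -0.00108853,  0.00067752, -0.00098965,
        0.00018982,  0.00082595]), 'effort': array([-5.64154307e-04, -5.63392532e+01,  1.22614145e+00, -1.93446708e+01,
        1.10221416e-02,  1.05911450e-02, -3.52813356e-05]), 'tool_pos': array([ 0.21092187, -0.61408454,  0.19377228]), 'orientation': array([ 9.86354028e-01,  1.64635399e-01, -1.57266442e-04, -9.44255637e-04]), 'contact_force': array([-0.17117839, -0.01850989,  1.15417127]), 'wrist_torque': array([ 0.00610679, -0.03780178,  0.02415658]), 'gripper_force': 0.0, 'grip_width': 0.08534929617985082}
side {'fx': 399.5553497977942, 'fy': 399.5553497977942, 'cx': 269.4428495233795, 'cy': 205.8915011249717, 'origin': array([0.49540368, 1.02372914, 0.8460819 ]), 'attitude': array([-0.02313646,  0.46418861,  0.88373569, -0.05481665])}
amplifier [([290.4, 234.8], 0.62), ([268.5, 298.2], 0.47)]
screw [([291.4, 236.0], 0.59)]
pail [([267.0, 211.7], 0.91)]
pail_handle [([266.2, 296
[... 386 characters left out ...]
58835671017, 'cx': 279.8653614017666, 'cy': 205.2160816833603, 'origin': array([ 0.50455873, -0.02204182,  1.5434544 ]), 'attitude': array([ 0.03292987, -0.02291821, -0.69707177,  0.71587801])}
amplifier [([277.8, 229.4], 0.86)]
screw [([278.5, 231.1], 0.95)]
pail [([280.5, 206.2], 0.79)]
pail_handle [([285.5, 209.0], 0.92)]
hook [([202.9, 217.4], 0.69), ([404.2, 245.0], 0.22)]
hook_seat [([201.8, 218.3], 0.85)]
holster [([356.1, 203.1], 0.74)]
holster_mouth [([351.1, 205.8], 0.64)]
driver [([368.2, 221.6], 0.96)]
flux_bottle [([245.4, 164.6], 0.68)]
tape_roll [([138.3, 235.6], 0.79), ([352.8, 202.5], 0.7)]
brush [([405.1, 244.6], 0.94)]
pliers [([312.3, 160.5], 0.6), ([278.4, 229.5], 0.43)]
```

```bash
python3 - <<'E'
import cv2
a=cv2.imread("pics/top0.png");cv2.imwrite("pics/top0c.png",cv2.resize(a[115:295,110:430],(800,450),interpolation=cv2.INTER_CUBIC))
a=cv2.imread("pics/side0.png");cv2.imwrite("pics/side0c.png",cv2.resize(a[130:400,120:440],(704,594),interpolation=cv2.INTER_CUBIC))
E
```

```text
(no output)
```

View pics/top0c.png

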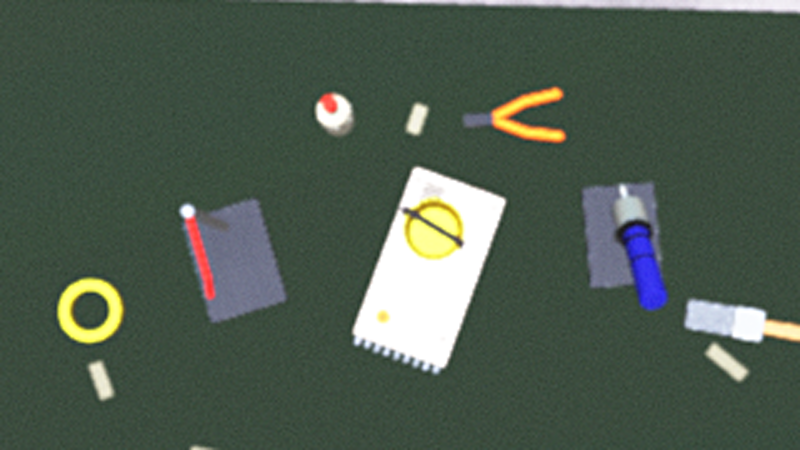

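View pics/side0c.png

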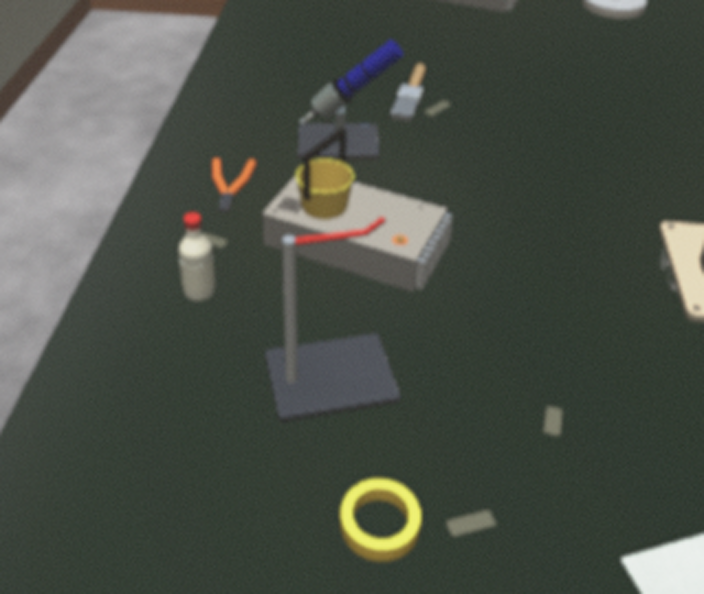

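Top view (crop×2.5 from 110,115): screw at (383,317), handle bar from (403,209) to (464,244), hook post top at (188,211) and arm tip at (211,297), driver collar at (634,230) and butt at (653,300). The side view (crop×2.2 from 120,130) shows the same things: post top (289,240), hook tip (383,220), bar (303,160)–(345,131), screw (400,239), butt (398,46).

```bash
cat > h.py <<'E'
import numpy as np
from scipy.spatial.transform import Rotation as R
def ray(d,p):
    v=np.array([(p[0]-d["cx"])/d["fx"],-(p[1]-d["cy"])/d["fy"],-1])
    return np.array(d["origin"]),R.from_quat(d["attitude"]).apply(v)
def onz(d,p,z):
    o,v=ray(d,p);return o+v*(z-o[2])/v[2]
def tri(d1,p1,d2,p2):
    o1,v1=ray(d1,p1);o2,v2=ray(d2,p2)
    t=np.linalg.lstsq(np.c_[v1,-v2],o2-o1,rcond=None)[0]
    a,b=o1+v1*t[0],o2+v2*t[1];return (a+b)/2,np.linalg.norm(a-b)
def proj(d,P):
    c=R.from_quat(d["attitude"]).inv().apply(np.array(P)-d["origin"])
    return np.c_[d["cx"]+d["fx"]*c[...,0]/-c[...,2],d["cy"]-d["fy"]*c[...,1]/-c[...,2]] if c.ndim>1 else np.array([d["cx"]-d["fx"]*c[0]/c[2],d["cy"]+d["fy"]*c[1]/c[2]])
T=lambda x,y:(110+(x-.5)/2.5,115+(y-.5)/2.5)
S=lambda x,y:(120+(x-.5)/2.2,130+(y-.5)/2.2)
E
python3 - <<'E'
import pickle;from h import *
np.set_printoptions(precision=4,suppress=True)
D=pickle.load(open("d0.pkl","rb"));t,s=D["top"],D["side"]
for n,p,z in[("lid c1",(415,167),.06),("c2",(505,200),.06),("c3",(443,370),.06),("c4",(353,336),.06),("screw",(383,317),.062),("barA",(403,209),.169),("barB",(464,244),.169),
 ("post",(188,211),.234),("arm tip",(211,297),.246),("hb1",(258,199),.012),("hb2",(285,298),.012),("hb3",(212,321),.012),
 ("sb1",(583,187),.012),("sb2",(655,183),.012),("sb4",(592,288),.012),("collar",(634,230),.108)]:
    print(n,onz(t,T(*p),z))
for n,p,q in[("screw",(383,317),(400,239)),("post",(188,211),(289,240)),("tip",(211,297),(383,220)),("barA",(403,209),(303,162)),("barB",(464,244),(345,131)),("butt",(653,300),(398,46)),("collar",(634,230),(341,92)),("bit tip",(624,188),(303,121))]:
    print(n,*tri(t,T(*p),s,S(*q)))
E
```

```text
lid c1 [0.7018 0.0166 0.06  ]
c2 [ 0.6599 -0.1065  0.06  ]
c3 [ 0.4292 -0.0285  0.06  ]
c4 [0.4711 0.0934 0.06  ]
screw [0.4976 0.0538 0.062 ]
barA [0.6338 0.0273 0.169 ]
barB [ 0.5918 -0.0503  0.169 ]
post [0.6186 0.2826 0.234 ]
arm tip [0.5165 0.2481 0.246 ]
hb1 [0.6574 0.2366 0.012 ]
hb2 [0.52   0.1935 0.012 ]
hb3 [0.4854 0.294  0.012 ]
sb1 [ 0.686  -0.2177  0.012 ]
sb2 [ 0.6942 -0.318   0.012 ]
sb4 [ 0.5454 -0.2324  0.012 ]
collar [ 0.6199 -0.2728  0.108 ]
screw [0.5001 0.054  0.0593] 0.00492202096315496
post [0.6205 0.2834 0.231 ] 0.0031584095952702533
tip [0.519  0.2489 0.2425] 0.004918313009413769
barA [0.6392 0.028  0.1603] 0.009178865992473025
barB [ 0.5928 -0.0503  0.1664] 0.0016351899138100647
butt [ 0.5294 -0.2823  0.1916] 0.0029451020998153285
collar [ 0.6214 -0.2736  0.1027] 0.0022112409524362303
bit tip [ 0.6851 -0.2698  0.0418] 0.005117727429936642
```

```bash
cat >> h.py <<'E'
np.set_printoptions(precision=4,suppress=True)
def Rdown(yaw_y,tilt=0,az=0):
    """tool down with tool y at yaw_y deg; then tilted so z leans outward by tilt toward azimuth az"""
    y=np.array([np.cos(np.radians(yaw_y)),np.sin(np.radians(yaw_y)),0]);z=np.array([0,0,-1.])
    M=R.from_matrix(np.c_[np.cross(y,z),y,z])
    a=np.radians(az);k=np.array([np.sin(a),-np.cos(a),0])*np.radians(tilt)
    return R.from_rotvec(k)*M
def plan(s,wps):
    R0=R.from_quat(s["orientation"]);p0=s["tool_pos"]
    for p,Rt in wps:
        d=R0.inv().apply(np.array(p)-p0);w=np.degrees((R0.inv()*Rt).as_rotvec())
        print("d",d.round(4),"tw",w.round(1))
E
python3 - <<'E'
from h import *;from bench import ctrl
s=ctrl.state();R1=Rdown(-28.4)
plan(s,[((.211,-.615,.33),R.from_quat(s["orientation"])),((.6025,-.031,.33),R1),((.6025,-.031,.21),R1),((.6025,-.031,.151),R1)])
E
```

```text
d [-0.0002  0.0002 -0.1353] tw [0. 0. 0.]
d [ 0.5597 -0.425  -0.1353] tw [  0.   -0.  -42.6]
d [ 0.5597 -0.425  -0.0153] tw [  0.   -0.  -42.6]
d [ 0.5597 -0.425   0.0437] tw [  0.   -0.  -42.6]
```

Call:
drive_tool(delta_pos=[[0,0,-0.045],[0,0,-0.09],[0,0,-0.135],[0.035,-0.027,-0.135],[0.07,-0.053,-0.135],[0.105,-0.08,-0.135],[0.14,-0.106,-0.135],[0.175,-0.133,-0.135],[0.21,-0.159,-0.135],[0.245,-0.186,-0.135],[0.28,-0.2125,-0.135],[0.315,-0.239,-0.135],[0.35,-0.266,-0.135],[0.385,-0.292,-0.135],[0.42,-0.319,-0.135],[0.455,-0.345,-0.135],[0.49,-0.372,-0.135],[0.525,-0.399,-0.135],[0.56,-0.425,-0.135],[0.56,-0.425,-0.135]], twist=[[0,0,0],[0,0,0],[0,0,0],[0,0,-3],[0,0,-6],[0,0,-9],[0,0,-12],[0,0,-15],[0,0,-18],[0,0,-21],[0,0,-24],[0,0,-27],[0,0,-30],[0,0,-33],[0,0,-36],[0,0,-39],[0,0,-42],[0,0,-42.6],[0,0,-42.6],[0,0,-42.6]], fingers=1)

```text
t: 3.4
tool_pos: [0.605, -0.0227, 0.3293]
orientation: [0.857, 0.516, 0.002, -0.002]
contact_force: [0.0, 0.2, 0.1]
grip_width: 0.0853
gripper_force: 0.0
```

```bash
python3 - <<'E'
from h import *;from bench import ctrl
s=ctrl.state();R1=Rdown(-28.4);print(s["t"],s["tool_pos"],s["q"],s["contact_force"])
plan(s,[((.6025,-.031,.2),R1),((.6025,-.031,.151),R1)])
E
```

```text
3.4 [ 0.605  -0.0227  0.3293] [ 0.191   0.4631 -0.3151  1.4457  0.1405  1.2537 -0.6233] [0.0234 0.2034 0.0609]
d [-0.0092  0.0018  0.1292] tw [-0.1 -0.3  0.5]
d [-0.0095  0.0019  0.1782] tw [-0.1 -0.3  0.5]
```

Call:
drive_tool(delta_pos=[[-0.005,0.001,0.03],[-0.007,0.002,0.06],[-0.008,0.002,0.09],[-0.008,0.002,0.11],[-0.008,0.002,0.125],[-0.008,0.002,0.125]], twist=[[0,0,0],[0,0,0],[0,0,0],[0,0,0],[0,0,0],[0,0,0]])

```text
t: 4.0
tool_pos: [0.5988, -0.0396, 0.2026]
orientation: [0.859, 0.511, -0.002, -0.001]
contact_force: [0.0, 0.1, 0.2]
grip_width: 0.0852
gripper_force: 0.0
```

```bash
python3 - <<'E'
from h import *;from bench import ctrl
import cv2
s=ctrl.state();R1=Rdown(-28.4);print(s["t"],s["tool_pos"],s["qvel"],s["contact_force"])
plan(s,[((.6025,-.031,.2),R1),((.6025,-.031,.151),R1)])
d=ctrl.capture("side");print(ctrl.state()["tool_pos"])
c,r=[120,110];cv2.imwrite("pics/side1.png",cv2.resize(d["img"][110:310,150:410],(780,600),interpolation=cv2.INTER_CUBIC))
E
```

```text
4.0 [ 0.5988 -0.0396  0.2026] [ 0.0009 -0.0321 -0.0086 -0.0488 -0.0042  0.0253  0.0036] [0.0467 0.1146 0.206 ]
d [ 0.0094 -0.0008  0.0025] tw [-0.2  0.1 -0.1]
d [ 0.0095 -0.0006  0.0515] tw [-0.2  0.1 -0.1]
[ 0.5999 -0.0394  0.2041]
```

View pics/side1.png

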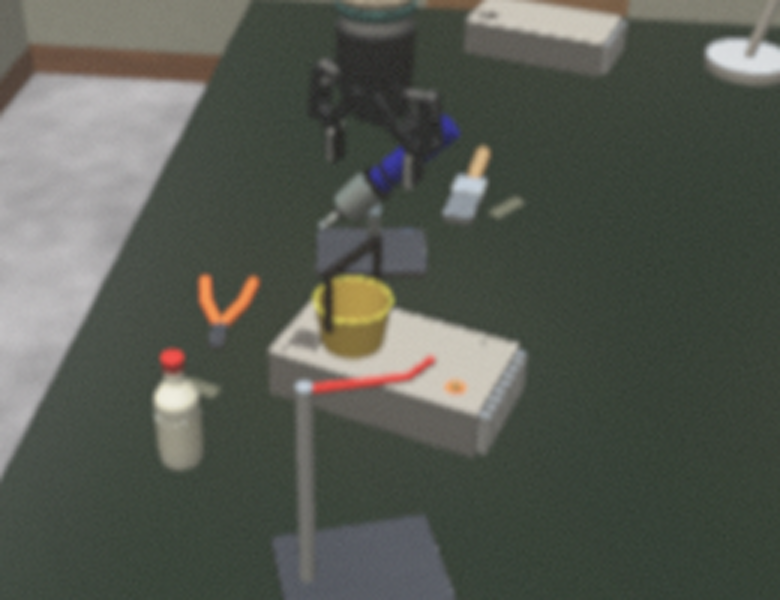

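The fingers show at crop (335,155) and (410,180), while the bar is at (352,258); I'll check this against the projected TCP before going down.

```bash
python3 - <<'E'
from h import *;import pickle
s=pickle.load(open("d0.pkl","rb"))["side"];t=pickle.load(open("d0.pkl","rb"))["top"]
f=lambda P:(proj(s,P)-[150,110])*3
for P in[(.6,-.0394,.204),(.6,-.0394,.25),(.6338,.0273,.169),(.5918,-.0503,.169),(.613,-.0115,.169),(.4975,.054,.062)]:print(f(P))
from bench import ctrl
import cv2
d=ctrl.capture("top");print([(proj(d,(.6,-.0394,.204)))])
cv2.imwrite("pics/top1.png",cv2.resize(d["img"][130:280,180:380],(800,600),interpolation=cv2.INTER_CUBIC))
E
```

```text
[373.327  212.4472]
[374.1015 173.5681]
[332.3808 273.5832]
[381.5558 236.0508]
[357.3667 254.3526]
[459.8035 383.5909]
[array([292.1558, 208.9185])]
```

View pics/top1.png

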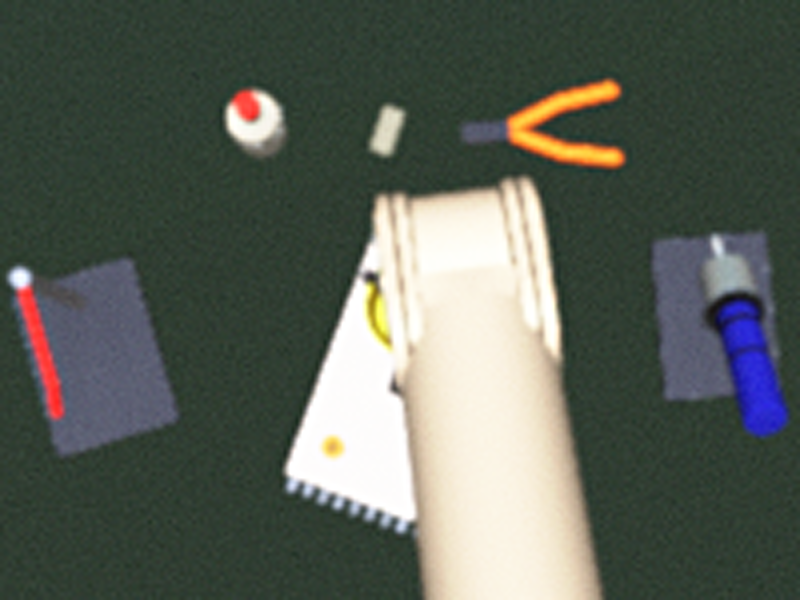

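Top: the arm hides the right part of the pail; the bar's left end shows at (370,277). I'll enhance the side crop to find the true fingertips.

```bash
python3 - <<'E'
from h import *;from bench import ctrl
import cv2
d=ctrl.capture("side");im=d["img"][115:215,235:315].astype(float)
im=np.clip((im-10)*2.5,0,255).astype(np.uint8)
im=cv2.resize(im,(480,600),interpolation=cv2.INTER_CUBIC)
y=np.array([.88,-.475,0]);p=np.array([.6,-.0394,.204])
for P,c in[(p,(0,0,255)),(p+.0425*y+[0,0,.013],(0,255,0)),(p-.0425*y+[0,0,.013],(0,255,0)),((.613,-.0115,.169),(255,0,255))]:
    q=(proj(d,P)-[235,115])*6;cv2.circle(im,tuple(int(v) for v in q),4,c,-1)
cv2.imwrite("pics/e1.png",im)
E
```

```text
(no output)
```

View pics/e1.png

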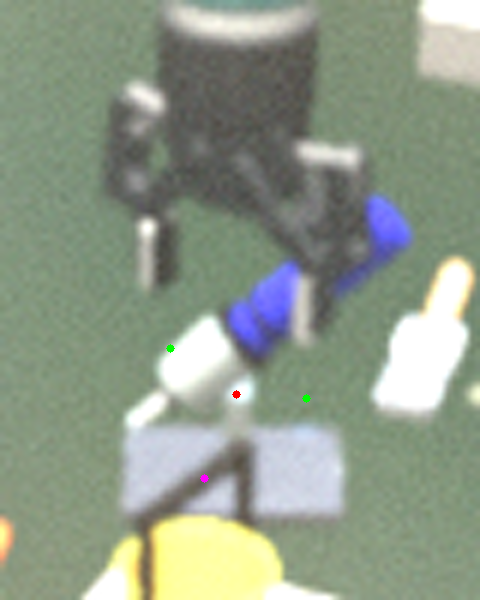

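The fingertips appear at crop (158,290) and (308,340), about 58 px above the predicted marks, so the reported height may not match. I'll go down to the planned height and look again.

Call:
drive_tool(delta_pos=[[0.005,-0.001,0.01],[0.009,-0.001,0.025],[0.009,-0.001,0.04],[0.009,-0.001,0.052],[0.009,-0.001,0.052],[0.009,-0.001,0.052]], twist=[[0,0,0],[0,0,0],[0,0,0],[0,0,0],[0,0,0],[0,0,0]])

```text
t: 4.75
tool_pos: [0.6044, -0.0304, 0.1529]
orientation: [0.859, 0.512, 0.0, 0.0]
contact_force: [1.0, -0.2, 0.3]
grip_width: 0.0852
gripper_force: 0.0
```

```bash
python3 - <<'E'
from h import *;from bench import ctrl
import cv2
s=ctrl.state();print(s["t"],s["tool_pos"],s["contact_force"])
d=ctrl.capture("side");im=d["img"][115:215,235:315].astype(float)
im=np.clip((im-10)*2.5,0,255).astype(np.uint8)
im=cv2.resize(im,(480,600),interpolation=cv2.INTER_CUBIC)
y=np.array([.88,-.475,0]);p=s["tool_pos"]
for P,c in[(p,(0,0,255)),(p+.0425*y+[0,0,.013],(0,255,0)),(p-.0425*y+[0,0,.013],(0,255,0)),((.613,-.0115,.169),(255,0,255))]:
    q=(proj(d,P)-[235,115])*6;cv2.circle(im,tuple(int(v) for v in q),4,c,-1)
cv2.imwrite("pics/e2.png",im)
E
```

```text
4.75 [ 0.6044 -0.0304  0.1529] [ 0.9821 -0.19    0.3285]
```

View pics/e2.png

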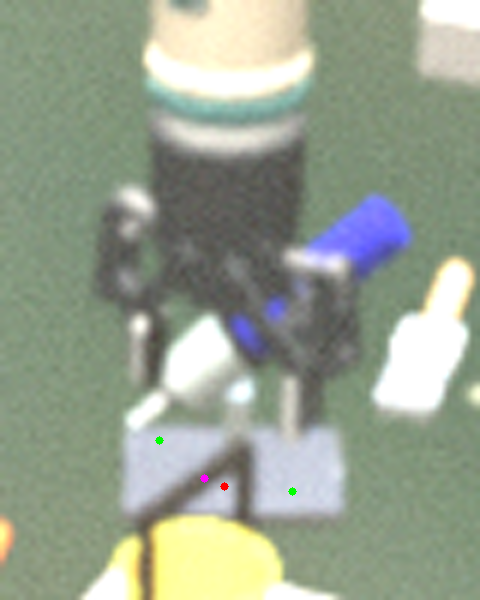

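Fingertips at (140,385) and (293,435) are still about 55 px above the prediction, so it's a constant offset. I'll check the start-pose pictures from both cameras in one montage, with the TCP marked.

```bash
python3 - <<'E'
from h import *;import pickle,cv2
D=pickle.load(open("d0.pkl","rb"));o=[]
p=np.array([.2109,-.6141,.1938]);y=np.array([np.cos(np.radians(-71)),np.sin(np.radians(-71)),0])
for n in("top","side"):
    d=D[n];q=proj(d,p);print(n,q)
    im=np.clip((d["img"].astype(float)-10)*2,0,255).astype(np.uint8)
    x0=int(np.clip(q[0]-40,0,480));y0=int(np.clip(q[1]-50,0,320))
    c=cv2.resize(im[y0:y0+100,x0:x0+80],None,fx=5,fy=5,interpolation=cv2.INTER_CUBIC)
    for P,k in[(p,(0,0,255)),(p+.0425*y+[0,0,.013],(0,255,0)),(p-.0425*y+[0,0,.013],(0,255,0))]:
        cv2.circle(c,tuple(int(v) for v in (proj(d,P)-[x0,y0])*5),3,k,-1)
    o.append(c)
cv2.imwrite("pics/m.png",np.hstack(o))
E
```

```text
top [481.4896 344.2576]
side [380.9204 119.5461]
```

View pics/m.png

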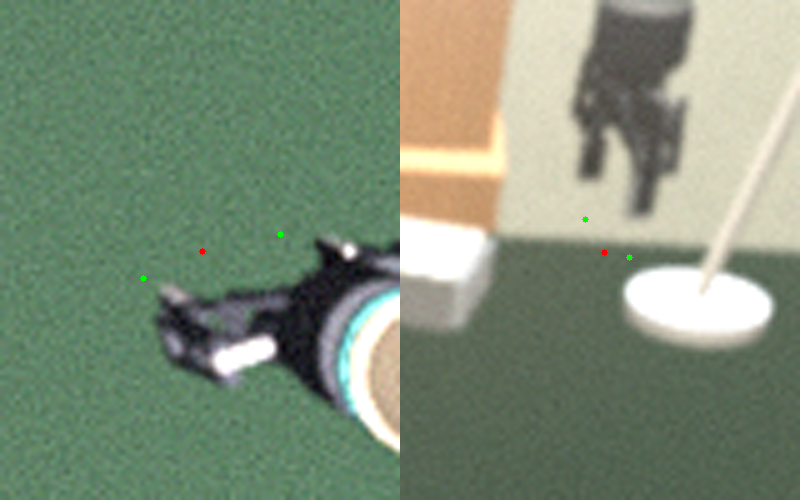

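```bash
python3 - <<'E'
from h import *;import pickle
D=pickle.load(open("d0.pkl","rb"));t,s=D["top"],D["side"]
f=lambda x,y:(441.+x/5,294+y/5)
g=lambda x,y:(340+(x-400)/5,69+y/5)
for a,b in[((325,240),(590,180)),((165,288),(640,213)),((325,240),(640,213)),((165,288),(590,180)),((245,264),(615,197))]:
    print(tri(t,f(*a),s,g(*b)))
print(int(481.49-40),int(344.26-50),int(380.9-40),int(119.5-50))
# current pose tip mid, side (217,410)/6
o,v=ray(s,(235+217/6,115+410/6))
for z in(.16,.17,.18,.19,.2):print(o+v*(z-o[2])/v[2])
E
```

```text
(array([ 0.2268, -0.6653,  0.2373]), np.float64(0.004011789743324384))
(array([ 0.1988, -0.5694,  0.2466]), np.float64(0.004711835528683651))
(array([ 0.1984, -0.681 ,  0.2028]), np.float64(0.04575020813992796))
(array([ 0.2259, -0.5555,  0.2798]), np.float64(0.033265943962704776))
(array([ 0.2123, -0.6175,  0.2411]), np.float64(0.0048027639054490315))
441 294 340 69
[ 0.6161 -0.0948  0.16  ]
[ 0.6144 -0.0785  0.17  ]
[ 0.6126 -0.0622  0.18  ]
[ 0.6108 -0.0459  0.19  ]
[ 0.6091 -0.0296  0.2   ]
```

Triangulated, the open fingertips lie 47 mm behind the reported TCP instead of 13 mm, with x and y matching. The true finger end is therefore about 34 mm farther back, and I'll go 34 mm deeper, which is safe either way.

Call:
drive_tool(delta_pos=[[0,0,0.012],[0,0,0.024],[0,0,0.034],[0,0,0.034],[0,0,0.034]], twist=[[0,0,0],[0,0,0],[0,0,0],[0,0,0],[0,0,0]])

```text
t: 5.3
tool_pos: [0.6039, -0.0305, 0.1182]
orientation: [0.859, 0.512, -0.0, -0.0]
contact_force: [0.2, 0.2, 0.4]
grip_width: 0.0854
gripper_force: 0.0
```

Call:
drive_tool(delta_pos=[[0,0,0],[0,0,0],[0,0,0],[0,0,0],[0,0,0],[0,0,0],[0,0,0],[0,0,0],[0,0,0],[0,0,0]], twist=[[0,0,0],[0,0,0],[0,0,0],[0,0,0],[0,0,0],[0,0,0],[0,0,0],[0,0,0],[0,0,0],[0,0,0]], fingers=0, grip_force=60)

```text
t: 6.3
tool_pos: [0.6041, -0.0306, 0.1189]
orientation: [0.859, 0.512, -0.0, 0.0]
contact_force: [-1.3, 0.6, 2.9]
grip_width: 0.0084
gripper_force: 59.5
```

```bash
python3 - <<'E'
from h import *;from bench import ctrl
import cv2
s=ctrl.state();print(s["t"],s["tool_pos"],s["contact_force"],s["grip_width"],s["gripper_force"])
d=ctrl.capture("side");im=d["img"][135:215,225:325].astype(float)
im=np.clip((im-10)*2.5,0,255).astype(np.uint8)
cv2.imwrite("pics/e3.png",cv2.resize(im,(700,560),interpolation=cv2.INTER_CUBIC))
E
```

```text
6.3 [ 0.6041 -0.0306  0.1189] [-1.3029  0.6205  2.8827] 0.008428329032617903 59.53388750553131
```

View pics/e3.png

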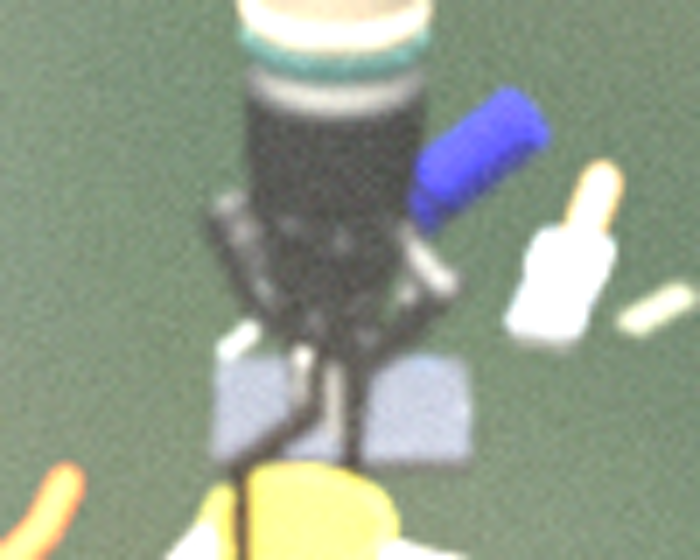

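Grip confirmed: the bar sits between the pads at about (320,400), force 59 N, width 8 mm. Next I plan the lift, turn and hang.

```bash
python3 - <<'E'
from h import *;from bench import ctrl
s=ctrl.state();R0=R.from_quat(s["orientation"]);R2=Rdown(18)
plan(s,[((.604,-.0305,.2185),R0),((.4687,.2118,.2185),R2)])
E
```

```text
d [ 0.     -0.0001 -0.0996] tw [0. 0. 0.]
d [ 0.1486 -0.2345 -0.0996] tw [  0.    0.  -46.5]
```

Call:
drive_tool(delta_pos=[[0,0,-0.015],[0,0,-0.035],[0,0,-0.055],[0,0,-0.075],[0,0,-0.09],[0,0,-0.1],[0.013,-0.02,-0.1],[0.026,-0.041,-0.1],[0.039,-0.062,-0.1],[0.052,-0.082,-0.1],[0.065,-0.103,-0.1],[0.078,-0.123,-0.1],[0.091,-0.144,-0.1],[0.104,-0.164,-0.1],[0.117,-0.185,-0.1],[0.13,-0.205,-0.1],[0.14,-0.222,-0.1],[0.1486,-0.2345,-0.1],[0.1486,-0.2345,-0.1],[0.1486,-0.2345,-0.1]], twist=[[0,0,0],[0,0,0],[0,0,0],[0,0,0],[0,0,0],[0,0,0],[0,0,-4],[0,0,-8],[0,0,-12],[0,0,-16],[0,0,-20],[0,0,-24],[0,0,-28],[0,0,-32],[0,0,-36],[0,0,-40],[0,0,-44],[0,0,-46.5],[0,0,-46.5],[0,0,-46.5]])

```text
t: 8.35
tool_pos: [0.4691, 0.2112, 0.2186]
orientation: [0.588, 0.809, -0.0, 0.0]
contact_force: [0.4, 0.1, -0.5]
grip_width: 0.0087
gripper_force: 59.0
```

Call:
drive_tool(delta_pos=[[0,0,0],[0,0,0],[0,0,0]], twist=[[0,0,0],[0,0,0],[0,0,0]])

```text
t: 8.65
tool_pos: [0.4691, 0.211, 0.2186]
orientation: [0.588, 0.809, -0.0, 0.0]
contact_force: [-0.2, 0.7, -1.1]
grip_width: 0.0083
gripper_force: 59.0
```

```bash
python3 - <<'E'
from h import *;from bench import ctrl
import cv2
s=ctrl.state();R2=Rdown(18);print(s["t"],s["tool_pos"],s["contact_force"],s["grip_width"],s["gripper_force"])
plan(s,[((.559,.2412,.2185),R2),((.559,.2412,.187),R2)])
a=[]
d=ctrl.capture("side");im=np.clip((d["img"][150:310,200:380].astype(float)-5)*1.8,0,255).astype(np.uint8)
t=ctrl.capture("top");im2=np.clip(t["img"][150:310,160:300].astype(float)*1.3,0,255).astype(np.uint8)
cv2.imwrite("pics/e4.png",cv2.resize(np.hstack([im,im2]),(800,400),interpolation=cv2.INTER_CUBIC))
E
```

```text
8.65 [0.4691 0.211  0.2186] [-0.1721  0.7301 -1.0621] 0.008254105729417932 59.03591573238373
d [0.001  0.0948 0.0001] tw [-0.  0. -0.]
d [0.001  0.0948 0.0316] tw [-0.  0. -0.]
```

View pics/e4.png

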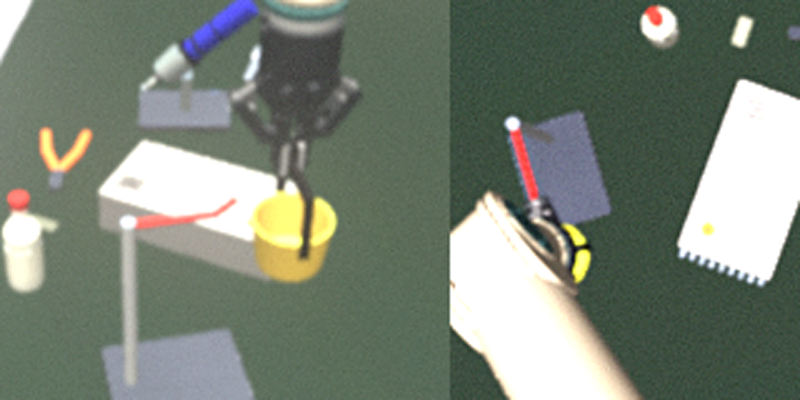

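The pail hangs level in the gripper just off the hook's tip (tip at (234,202), bar near (295,185) in the left half), in line with the arm. Now I slide it on, then lower.

Call:
drive_tool(delta_pos=[[0.001,0.01,0.002],[0.001,0.025,0.002],[0.001,0.04,0.002],[0.001,0.055,0.002],[0.001,0.07,0.002],[0.001,0.083,0.002],[0.001,0.095,0.002],[0.001,0.095,0.002],[0.001,0.095,0.002]], twist=[[0,0,0],[0,0,0],[0,0,0],[0,0,0],[0,0,0],[0,0,0],[0,0,0],[0,0,0],[0,0,0]])

```text
t: 9.65
tool_pos: [0.5586, 0.2423, 0.2162]
orientation: [0.587, 0.809, -0.0, -0.0]
contact_force: [0.4, 0.2, -1.5]
grip_width: 0.0083
gripper_force: 59.0
```

Call:
drive_tool(delta_pos=[[0,0,0.006],[0,0,0.012],[0,0,0.018],[0,0,0.022],[0,0,0.025],[0,0,0.025],[0,0,0.025]], twist=[[0,0,0],[0,0,0],[0,0,0],[0,0,0],[0,0,0],[0,0,0],[0,0,0]])

```text
t: 10.35
tool_pos: [0.5588, 0.2423, 0.1918]
orientation: [0.587, 0.809, 0.0, 0.0]
contact_force: [-0.6, -0.8, -0.9]
grip_width: 0.0082
gripper_force: 59.0
```

Call:
drive_tool(delta_pos=[[0,0,0.002],[0,0,0.004],[0,0,0.004],[0,0,0.004]], twist=[[0,0,0],[0,0,0],[0,0,0],[0,0,0]])

```text
t: 10.75
tool_pos: [0.5589, 0.2423, 0.1879]
orientation: [0.587, 0.809, 0.0, 0.0]
contact_force: [0.4, -0.4, -0.6]
grip_width: 0.0085
gripper_force: 59.2
```

Call:
drive_tool(delta_pos=[[0,0,0.002],[0,0,0.003],[0,0,0.003],[0,0,0.003]], twist=[[0,0,0],[0,0,0],[0,0,0],[0,0,0]])

```text
t: 11.15
tool_pos: [0.5591, 0.2423, 0.187]
orientation: [0.588, 0.809, 0.001, 0.001]
contact_force: [-3.2, -2.5, 12.1]
grip_width: 0.0087
gripper_force: 60.8
```

Contact with the hook is felt (12 N up). I ease off a little and open.

Call:
drive_tool(delta_pos=[[0,0,-0.002],[0,0,-0.002],[0,0,-0.002]], twist=[[0,0,0],[0,0,0],[0,0,0]])

```text
t: 11.45
tool_pos: [0.5591, 0.2423, 0.1874]
orientation: [0.587, 0.809, 0.0, 0.0]
contact_force: [-1.1, -1.1, 7.4]
grip_width: 0.0083
gripper_force: 59.9
```

Call:
drive_tool(delta_pos=[[0,0,0],[0,0,0],[0,0,0],[0,0,0],[0,0,0],[0,0,0],[0,0,0],[0,0,0]], twist=[[0,0,0],[0,0,0],[0,0,0],[0,0,0],[0,0,0],[0,0,0],[0,0,0],[0,0,0]], fingers=0.5)

```text
t: 12.25
tool_pos: [0.5587, 0.2422, 0.1867]
orientation: [0.587, 0.809, -0.0, 0.0]
contact_force: [0.1, -1.0, -0.4]
grip_width: 0.0431
gripper_force: 0.0
```

Call:
drive_tool(delta_pos=[[0,0,-0.005],[0,0,-0.015],[0,0,-0.025],[0,0,-0.04],[0,0,-0.06],[0,0,-0.08],[0,0,-0.1],[0,0,-0.12],[0,0,-0.12]], twist=[[0,0,0],[0,0,0],[0,0,0],[0,0,0],[0,0,0],[0,0,0],[0,0,0],[0,0,0],[0,0,0]])

```text
t: 13.15
tool_pos: [0.5603, 0.2436, 0.3107]
orientation: [0.587, 0.809, 0.003, 0.002]
contact_force: [0.5, -0.3, 0.4]
grip_width: 0.0429
gripper_force: 0.0
```

```bash
python3 - <<'E'
from h import *;from bench import ctrl
import cv2
s=ctrl.state();print(s["t"],s["tool_pos"],s["q"],s["contact_force"])
for n in("side","top"):
    d=ctrl.capture(n);cv2.imwrite(f"pics/h_{n}.png",d["img"])
    for k in("pail","pail_handle","driver"):print(n,k,[(b["location"],round(b["p"],2)) for b in ctrl.boxes_of(n,k)[:2]])
    print(proj(d,(.5525,.2612,.238)),"pail centre exp",proj(d,(.5525,.2612,.165)))
    m=cv2.inRange(cv2.cvtColor(d["img"],cv2.COLOR_BGR2HSV),(22,110,60),(35,255,255))
    n_,l,st,ce=cv2.connectedComponentsWithStats(m);print([(st[i],ce[i].round(1)) for i in range(1,n_) if st[i,4]>60])
E
```

```text
13.15 [0.5603 0.2436 0.3107] [-0.1218  0.5101 -0.5494  1.4644  0.2742  1.2368 -0.3876] [ 0.5145 -0.3279  0.4306]
side pail [([277.2, 252.4], 0.89)]
side pail_handle [([276.3, 255.3], 0.88)]
side driver [([278.5, 171.8], 0.58), ([265.6, 297.1], 0.52)]
[280.7149 233.2822] pail centre exp [279.9677 255.7959]
[(array([262, 239,  34,  37, 790], dtype=int32), array([278. , 257.3])), (array([274, 347,  38,  38, 886], dtype=int32), array([292.5, 365.4]))]
top pail [([198.7, 222.0], 0.59)]
top pail_handle [([199.5, 223.5], 0.69)]
top driver [([355.7, 201.6], 0.2)]
[190.8693 221.3928] pail centre exp [195.8592 222.3801]
[(array([192, 209,  15,  11, 113], dtype=int32), array([198.2, 214.1])), (array([193, 219,  16,  18, 202], dtype=int32), array([200.7, 226.5])), (array([133, 235,  16,  18, 112], dtype=int32), array([138.8, 245.1]))]
```

The pail hangs where expected in both views (centroid within 3 px). Now the driver: a coaxial grasp from the butt end, so that the tool finishes pointing down.

```bash
python3 - <<'E'
from h import *;from bench import ctrl
s=ctrl.state()
A=Rdown(-84.6);print(A.as_quat())
plan(s,[((.45,-.25,.33),A)])
B=Rdown(-84.6,46,5.4);print(B.as_matrix()[:,2])
s2=dict(orientation=A.as_quat(),tool_pos=np.array([.45,-.25,.33]));plan(s2,[((.4666,-.2876,.2554),B)])
E
```

```text
[0.9989 0.0471 0.     0.    ]
d [-0.4342 -0.2556 -0.0236] tw [ -0.    0.1 102.7]
[ 0.7161  0.0677 -0.6947]
d [0.013  0.039  0.0746] tw [-0. 46.  0.]
```

Call:
drive_tool(delta_pos=[[-0.024,-0.014,-0.02],[-0.048,-0.028,-0.022],[-0.072,-0.043,-0.022],[-0.096,-0.057,-0.022],[-0.121,-0.071,-0.022],[-0.145,-0.085,-0.022],[-0.169,-0.099,-0.022],[-0.193,-0.114,-0.022],[-0.217,-0.128,-0.022],[-0.241,-0.142,-0.022],[-0.265,-0.156,-0.022],[-0.289,-0.17,-0.022],[-0.314,-0.185,-0.022],[-0.338,-0.199,-0.022],[-0.362,-0.213,-0.022],[-0.386,-0.227,-0.022],[-0.41,-0.241,-0.022],[-0.434,-0.2556,-0.022],[-0.434,-0.2556,-0.022],[-0.434,-0.2556,-0.022]], twist=[[0,0,5.7],[0,0,11.4],[0,0,17.1],[0,0,22.8],[0,0,28.5],[0,0,34.2],[0,0,39.9],[0,0,45.6],[0,0,51.3],[0,0,57],[0,0,62.7],[0,0,68.4],[0,0,74.1],[0,0,79.8],[0,0,85.5],[0,0,91.2],[0,0,97],[0,0,102.7],[0,0,102.7],[0,0,102.7]], fingers=1)

```text
t: 15.55
tool_pos: [0.45, -0.2495, 0.3283]
orientation: [0.999, 0.047, -0.0, -0.0]
contact_force: [0.8, 0.8, -0.0]
grip_width: 0.0856
gripper_force: 0.0
```

```bash
python3 - <<'E'
from h import *;from bench import ctrl
s=ctrl.state();print(s["t"],s["tool_pos"],s["q"])
B=Rdown(-84.6,46,5.4)
plan(s,[((.4666,-.2876,.2554),B)])
import pickle
D=pickle.load(open("d0.pkl","rb"));
import cv2
for n in("top","side"):
    im=D[n]["img"];m=cv2.inRange(cv2.cvtColor(im,cv2.COLOR_BGR2HSV),(110,120,60),(130,255,255))
    k,l,st,ce=cv2.connectedComponentsWithStats(m);i=1+st[1:,4].argmax();ys,xs=np.where(l==i)
    c,e,_=np.linalg.svd(np.c_[xs,ys]-ce[i],full_matrices=False);v=_[0];pr=(np.c_[xs,ys]-ce[i])@v
    print(n,st[i],ce[i]+v*pr.min(),ce[i]+v*pr.max())
    C=np.array([.6205,-.273,.106]);a=np.array([-.716,-.068,.695]);print(proj(D[n],C+.004*a),proj(D[n],C+.121*a))
E
```

```text
15.55 [ 0.45   -0.2495  0.3283] [ 0.4747  0.3    -0.0307  1.6896  0.0093  1.1529 -1.0359]
d [0.013  0.0395 0.0729] tw [-0.  46.  -0.1]
top [359 205  18  34 373] [362.9412 204.7429] [372.0922 238.248 ]
[363.5919 207.4649] [370.5535 232.8511]
side [273 148  30  24 236] [300.4406 150.2389] [274.0169 169.6626]
[276.085 170.324] [299.813  151.1416]
```

Call:
drive_tool(delta_pos=[[0.002,0.005,0.01],[0.004,0.011,0.02],[0.006,0.017,0.031],[0.008,0.022,0.042],[0.009,0.028,0.052],[0.011,0.034,0.062],[0.013,0.0395,0.073],[0.013,0.0395,0.073],[0.013,0.0395,0.073]], twist=[[0,6.6,0],[0,13,0],[0,19.7,0],[0,26.3,0],[0,33,0],[0,39.4,0],[0,46,0],[0,46,0],[0,46,0]])

```text
t: 16.45
tool_pos: [0.4678, -0.2863, 0.2576]
orientation: [0.928, 0.049, 0.369, -0.029]
contact_force: [0.2, -0.3, -2.2]
grip_width: 0.0857
gripper_force: 0.0
```

```bash
python3 - <<'E'
from h import *;from bench import ctrl
s=ctrl.state();print(s["t"],s["tool_pos"],s["q"],s["contact_force"])
B=Rdown(-84.6,46,5.4)
plan(s,[((.6026,-.2747,.1234),B)])
E
```

```text
16.45 [ 0.4678 -0.2863  0.2576] [ 1.6141  0.4593 -0.9336  2.2488 -1.0708  0.2657  0.3582] [ 0.2321 -0.2636 -2.2354]
d [0.006  0.0059 0.1904] tw [-1.4  2.5  0.1]
```

Call:
drive_tool(delta_pos=[[0,0,0.02],[0,0,0.04],[0,0,0.06],[0,0,0.08],[0,0,0.08],[0,0,0.08]], twist=[[0,0,0],[0,0,0],[0,0,0],[0,0,0],[0,0,0],[0,0,0]])

```text
t: 17.05
tool_pos: [0.52, -0.2943, 0.2184]
orientation: [0.932, 0.055, 0.356, -0.043]
contact_force: [-0.4, -0.2, 0.1]
grip_width: 0.0851
gripper_force: 0.0
```

```bash
python3 - <<'E'
from h import *;from bench import ctrl
s=ctrl.state();print(s["t"],s["tool_pos"],s["q"],s["contact_force"])
B=Rdown(-84.6,46,5.4)
plan(s,[((.6026,-.2747,.1234),B)])
E
```

```text
17.05 [ 0.52   -0.2943  0.2184] [ 1.3825  0.5502 -0.77    2.1636 -1.0994  0.2334  0.3671] [-0.4404 -0.2446  0.1453]
d [-0.0008 -0.0045  0.1273] tw [-3.3  4.1 -0. ]
```

The wrist limits (q5, q6) bind at this tilt. The pads allow an off-axis tilt, so I use a 30° tilt instead.

```bash
python3 - <<'E'
from h import *
B=Rdown(-84.6,46,5.4);B2=Rdown(-84.6,30,5.4)
s=dict(orientation=B.as_quat(),tool_pos=np.array([.5239,-.2822,.1998]))
plan(s,[((.5427,-.2804,.1995),B2)])
E
```

```text
d [ 0.0129 -0.      0.0138] tw [  0. -16.  -0.]
```

Call:
drive_tool(delta_pos=[[0.004,0,0.002],[0.008,0,0.008],[0.013,0,0.014],[0.013,0,0.014],[0.013,0,0.014],[0.013,0,0.014]], twist=[[0,-5,0],[0,-11,0],[0,-16,0],[0,-16,0],[0,-16,0],[0,-16,0]])

```text
t: 17.65
tool_pos: [0.538, -0.2921, 0.2164]
orientation: [0.972, 0.06, 0.223, -0.035]
contact_force: [-0.7, 0.3, -0.6]
grip_width: 0.0855
gripper_force: 0.0
```

```bash
python3 - <<'E'
from h import *;from bench import ctrl
s=ctrl.state();print(s["t"],s["tool_pos"],s["q"],s["contact_force"])
B2=Rdown(-84.6,30,5.4)
plan(s,[((.5427,-.2804,.1995),B2),((.5925,-.2757,.1129),B2)])
E
```

```text
17.65 [ 0.538  -0.2921  0.2164] [ 0.7545  0.4365 -0.1226  1.954  -0.6008  0.5305 -0.3072] [-0.7371  0.3436 -0.6207]
d [-0.002  -0.0103  0.0184] tw [-3.1  4.1  0.8]
d [ 0.0051 -0.0048  0.118 ] tw [-3.1  4.1  0.8]
```

Call:
drive_tool(delta_pos=[[0,0,0],[0,0,0],[0,0,0]], twist=[[0,0,0],[0,0,0],[0,0,0]])

```text
t: 17.95
tool_pos: [0.5371, -0.2943, 0.216]
orientation: [0.973, 0.058, 0.222, -0.035]
contact_force: [-1.0, -0.1, 0.1]
grip_width: 0.0855
gripper_force: 0.0
```

```bash
python3 - <<'E'
from h import *;from bench import ctrl
s=ctrl.state();print(s["t"],s["tool_pos"],s["q"],s["qvel"])
B2=Rdown(-84.6,30,5.4)
plan(s,[((.5427,-.2804,.1995),B2),((.5925,-.2757,.1129),B2)])
E
```

```text
17.95 [ 0.5371 -0.2943  0.216 ] [ 0.757   0.4377 -0.1215  1.9529 -0.5996  0.5311 -0.3094] [-0.0114 -0.0001  0.0026 -0.0096  0.0014  0.0026 -0.0041]
d [-0.0008 -0.0124  0.0185] tw [-3.   4.2  0.6]
d [ 0.0064 -0.007   0.1181] tw [-3.   4.2  0.6]
```

Call:
drive_tool(delta_pos=[[0,-0.006,0.006],[-0.001,-0.0124,0.012],[-0.001,-0.0124,0.0185],[-0.001,-0.0124,0.0185],[-0.001,-0.0124,0.0185]], twist=[[-1.5,2,0.3],[-3,4.2,0.6],[-3,4.2,0.6],[-3,4.2,0.6],[-3,4.2,0.6]])

```text
t: 18.45
tool_pos: [0.5443, -0.2809, 0.2002]
orientation: [0.965, 0.046, 0.259, -0.012]
contact_force: [0.8, 0.7, 0.0]
grip_width: 0.0855
gripper_force: 0.0
```

```bash
python3 - <<'E'
from h import *;from bench import ctrl
s=ctrl.state();print(s["t"],s["tool_pos"],s["q"])
B2=Rdown(-84.6,30,5.4)
plan(s,[((.5925,-.2757,.1129),B2)])
E
```

```text
18.45 [ 0.5443 -0.2809  0.2002] [ 0.8413  0.4446 -0.2718  2.0705 -0.7648  0.3182 -0.1621]
d [-0.0018 -0.0006  0.0999] tw [ 0.  -0.1  0.1]
```

Now it's exact, so I advance along the tool axis.

Call:
drive_tool(delta_pos=[[-0.001,0,0.015],[-0.001,0,0.03],[-0.001,0,0.045],[-0.001,0,0.06],[-0.001,0,0.072],[-0.001,0,0.083],[-0.001,0,0.093],[-0.001,0,0.1],[-0.001,0,0.1],[-0.001,0,0.1]], twist=[[0,0,0],[0,0,0],[0,0,0],[0,0,0],[0,0,0],[0,0,0],[0,0,0],[0,0,0],[0,0,0],[0,0,0]])

```text
t: 19.45
tool_pos: [0.5954, -0.2796, 0.1204]
orientation: [0.966, 0.048, 0.253, -0.018]
contact_force: [-0.0, 1.2, -0.3]
grip_width: 0.0854
gripper_force: 0.0
```

```bash
python3 - <<'E'
from h import *;from bench import ctrl
import cv2
s=ctrl.state();print(s["t"],s["tool_pos"],s["q"],s["contact_force"])
B2=Rdown(-84.6,30,5.4)
plan(s,[((.5925,-.2757,.1129),B2)])
d=ctrl.capture("side");a=np.clip((d["img"][100:200,230:330].astype(float)-5)*2,0,255).astype(np.uint8)
t=ctrl.capture("top");b=np.clip(t["img"][180:280,310:410].astype(float)*1.5,0,255).astype(np.uint8)
cv2.imwrite("pics/e5.png",cv2.resize(np.hstack([a,b]),(800,400),interpolation=cv2.INTER_CUBIC))
E
```

```text
19.45 [ 0.5954 -0.2796  0.1204] [ 0.7153  0.6212 -0.1949  2.0203 -1.0988  0.2335  0.1534] [-0.0469  1.2198 -0.279 ]
d [-0.0058 -0.0041  0.0054] tw [-0.7  0.7  0.1]
```

```bash
python3 - <<'E'
from h import *;from bench import ctrl
s=ctrl.state()
plan(s,[((.583,-.2765,.1125),Rdown(-84.6,22,5.4))])
E
```

```text
d [-0.0143 -0.0044  0.0013] tw [-0.7 -7.3  0.2]
```

View pics/e5.png

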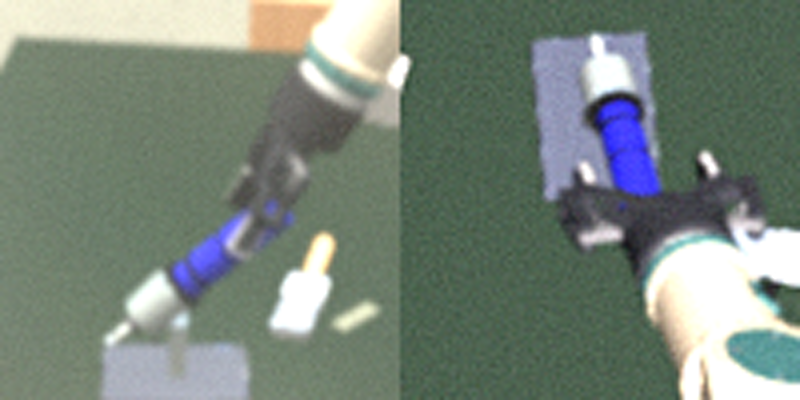

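The fingers straddle the blue handle (right half: pads at (585,172) and (708,162), handle centred near (632,170)), about 4 mm too far to -y, as measured. I'll correct that and relax the tilt.

Call:
drive_tool(delta_pos=[[-0.004,-0.002,0],[-0.009,-0.0044,0.001],[-0.0143,-0.0044,0.001],[-0.0143,-0.0044,0.001],[-0.0143,-0.0044,0.001]], twist=[[-0.3,-2.4,0.1],[-0.7,-5,0.2],[-0.7,-7.3,0.2],[-0.7,-7.3,0.2],[-0.7,-7.3,0.2]])

```text
t: 20.05
tool_pos: [0.5832, -0.2759, 0.1127]
orientation: [0.98, 0.047, 0.191, -0.009]
contact_force: [-0.7, -0.3, 0.3]
grip_width: 0.0853
gripper_force: 0.0
```

```bash
python3 - <<'E'
from h import *;from bench import ctrl
s=ctrl.state();print(s["t"],s["tool_pos"],s["q"],s["contact_force"])
plan(s,[((.583,-.2765,.1125),Rdown(-84.6,22,5.4))])
E
```

```text
20.05 [ 0.5832 -0.2759  0.1127] [ 0.4484  0.6154  0.1223  1.9692 -0.904   0.3777 -0.1179] [-0.678  -0.3256  0.2716]
d [-0.0003  0.0006  0.0001] tw [ 0.  -0.1  0. ]
```

Call:
drive_tool(delta_pos=[[0,0,0],[0,0,0],[0,0,0],[0,0,0],[0,0,0],[0,0,0],[0,0,0],[0,0,0]], twist=[[0,0,0],[0,0,0],[0,0,0],[0,0,0],[0,0,0],[0,0,0],[0,0,0],[0,0,0]], fingers=0, grip_force=90)

```text
t: 20.85
tool_pos: [0.5826, -0.2762, 0.1127]
orientation: [0.981, 0.046, 0.191, -0.009]
contact_force: [-4.1, 1.0, 5.6]
grip_width: 0.0323
gripper_force: 88.5
```

```bash
python3 - <<'E'
from h import *;from bench import ctrl
s=ctrl.state();print(s["t"],s["tool_pos"],s["contact_force"],s["grip_width"],s["gripper_force"])
R0=R.from_quat(s["orientation"])
a=np.array([-np.sin(.77)*.9956,-np.sin(.77)*.0941,np.cos(.77)]);print(R0.inv().apply(a)*.11)
E
```

```text
20.85 [ 0.5826 -0.2762  0.1127] [-4.0607  1.0281  5.5873] 0.03232923599357197 88.47165942192078
[-0.0414 -0.     -0.1019]
```

Call:
drive_tool(delta_pos=[[-0.002,0,-0.005],[-0.006,0,-0.014],[-0.01,0,-0.024],[-0.014,0,-0.034],[-0.018,0,-0.044]], twist=[[0,0,0],[0,0,0],[0,0,0],[0,0,0],[0,0,0]])

```text
t: 21.35
tool_pos: [0.5487, -0.2796, 0.1471]
orientation: [0.981, 0.046, 0.191, -0.009]
contact_force: [-0.7, 0.3, -2.9]
grip_width: 0.0322
gripper_force: 89.5
```

Call:
drive_tool(delta_pos=[[-0.004,0,-0.01],[-0.008,0,-0.02],[-0.012,0,-0.03],[-0.016,0,-0.04],[-0.02,0,-0.05],[-0.025,0,-0.062],[-0.028,0,-0.07],[-0.028,0,-0.07]], twist=[[0,0,0],[0,0,0],[0,0,0],[0,0,0],[0,0,0],[0,0,0],[0,0,0],[0,0,0]])

```text
t: 22.15
tool_pos: [0.4976, -0.2851, 0.2021]
orientation: [0.98, 0.046, 0.191, -0.008]
contact_force: [1.0, 0.7, -3.0]
grip_width: 0.0326
gripper_force: 89.5
```

```bash
python3 - <<'E'
from h import *;from bench import ctrl
import cv2
s=ctrl.state();print(s["t"],s["tool_pos"],s["q"],s["contact_force"],s["grip_width"],s["gripper_force"])
for n in("side","top"):
    d=ctrl.capture(n)
    print([(b["location"],round(b["p"],2)) for b in ctrl.boxes_of(n,"driver")[:2]])
    cv2.imwrite(f"pics/x_{n}.png",d["img"])
plan(s,[((.5,-.27,.33),Rdown(-84.6,-24,5.4))])
E
```

```text
22.15 [ 0.4976 -0.2851  0.2021] [ 0.4576  0.404   0.2509  2.0515 -0.7615  0.5374 -0.1693] [ 0.9715  0.7193 -3.0185] 0.03263023184378102 89.48093175888062
[([301.9, 149.1], 0.88)]
[]
d [ 0.0517 -0.0146 -0.1171] tw [  0.1 -46.1  -0.1]
```

Drawn out and held (3 N of weight). Now I lift it and turn it upright.

```bash
python3 - <<'E'
from h import *;from bench import ctrl
s=ctrl.state();R0=R.from_quat(s["orientation"])
p1=np.array([.4976,-.2851,.29]);plan(s,[(p1,R0)])
Rf=Rdown(-84.6,-24,5.4);w=(R0.inv()*Rf).as_rotvec()
G0=p1-.053*R0.apply([0,0,1]);G1=np.array([.46,-.2,.33])
for k in range(1,9):
    Rk=R0*R.from_rotvec(w*k/8);G=G0+(G1-G0)*k/8;plan(s,[(G+.053*Rk.apply([0,0,1]),Rk)])
E
```

```text
d [ 0.0328  0.0011 -0.0832] tw [0. 0. 0.]
d [ 0.026  -0.01   -0.0828] tw [-0.  -5.8  0. ]
d [ 0.0192 -0.021  -0.083 ] tw [ -0.  -11.5   0. ]
d [ 0.0125 -0.032  -0.0837] tw [ -0.  -17.3   0. ]
d [ 0.006  -0.0431 -0.0849] tw [ -0. -23.   0.]
d [-0.0003 -0.0541 -0.0866] tw [ -0.  -28.8   0. ]
d [-0.0064 -0.0651 -0.0888] tw [ -0.  -34.5   0. ]
d [-0.0121 -0.0762 -0.0914] tw [ -0.  -40.3   0. ]
d [-0.0176 -0.0872 -0.0944] tw [ -0. -46.   0.]
```

Call:
drive_tool(delta_pos=[[0.008,0,-0.02],[0.016,0,-0.042],[0.025,0.001,-0.063],[0.033,0.001,-0.083],[0.026,-0.01,-0.083],[0.019,-0.021,-0.083],[0.0125,-0.032,-0.084],[0.006,-0.043,-0.085],[0,-0.054,-0.087],[-0.006,-0.065,-0.089],[-0.012,-0.076,-0.091],[-0.0176,-0.087,-0.094],[-0.0176,-0.087,-0.094],[-0.0176,-0.087,-0.094]], twist=[[0,0,0],[0,0,0],[0,0,0],[0,0,0],[0,-5.8,0],[0,-11.5,0],[0,-17.3,0],[0,-23,0],[0,-28.8,0],[0,-34.5,0],[0,-40.3,0],[0,-46,0],[0,-46,0],[0,-46,0]])

```text
t: 23.75
tool_pos: [0.4391, -0.2026, 0.2806]
orientation: [0.977, 0.047, -0.207, 0.01]
contact_force: [0.0, -0.4, -3.8]
grip_width: 0.0322
gripper_force: 89.5
```

```bash
cat > drv.py <<'E'
from h import *;import cv2
from bench import ctrl
def axis2d(d,near,rad=70):
    "blue-handle axis: line point, direction (pixels), extreme points"
    im=d["img"];m=cv2.inRange(cv2.cvtColor(im,cv2.COLOR_BGR2HSV),(108,110,50),(132,255,255))
    ys,xs=np.where(m);q=np.c_[xs,ys].astype(float);q=q[np.linalg.norm(q-near,axis=1)<rad]
    c=q.mean(0);v=np.linalg.svd(q-c,full_matrices=False)[2][0];pr=(q-c)@v
    return c,v,c+v*pr.min(),c+v*pr.max(),len(q)
E
python3 - <<'E'
from drv import *
s=ctrl.state();print(s["t"],s["tool_pos"],s["q"],s["contact_force"],s["gripper_force"])
R0=R.from_quat(s["orientation"]);G=s["tool_pos"]-.053*R0.apply([0,0,1]);print("G",G,R0.apply([0,0,1]))
for n in("side","top"):
    d=ctrl.capture(n);cv2.imwrite(f"pics/y_{n}.png",d["img"])
    print(n,[(b["location"],round(b["p"],2)) for b in ctrl.boxes_of(n,"driver")[:2]])
    print("expect butt,collar,tip",proj(d,G+[0,0,.041]),proj(d,G-[0,0,.08]),proj(d,G-[0,0,.174]))
    try:print(axis2d(d,proj(d,G-[0,0,.04])))
    except Exception as e:print(e)
E
```

```text
23.75 [ 0.4391 -0.2026  0.2806] [-0.0481  0.5859  0.5209  1.5378 -0.0673  1.4475 -1.0055] [ 0.0484 -0.3638 -3.8333] 89.53419327735901
G [ 0.4604 -0.2006  0.3291] [-0.4034 -0.039  -0.9142]
side [([321.0, 144.4], 0.86)]
expect butt,collar,tip [324.5236 112.9934] [321.3314 147.5214] [319.0692 171.9893]
(array([322.5263, 131.7018]), array([-0.1762,  0.9844]), array([326.0818, 111.8357]), array([319.7949, 146.9633]), 114)
top []
expect butt,collar,tip [352.7372 258.7242] [346.4356 256.9793] [342.3016 255.8346]
(array([359.1538, 263.8462]), array([-0.3004,  0.9538]), array([360.0457, 261.0144]), array([358.4326, 266.1362]), 13)
```

```bash
python3 - <<'E'
from drv import *;import pickle
D=pickle.load(open("d0.pkl","rb"))
b=D["side"]["img"].astype(float);im=np.mean([ctrl.capture("side")["img"].astype(float) for _ in range(6)],0)
df=cv2.GaussianBlur(np.abs(im-b).max(2),(3,3),0)
for r in range(112,182,2):
    c=np.where(df[r,300:345]>22)[0]+300
    print(r,len(c),c.min() if len(c) else 0,c.max() if len(c) else 0,round((df[r,300:345].clip(15)-15)@np.arange(300,345)/max(1e-6,(df[r,300:345].clip(15)-15).sum()),1),im[r,318:324].mean(0).round())
E
```

```text
112 20 311 330 320.2 [69. 55. 57.]
114 19 312 330 321.8 [66. 54. 55.]
116 17 314 330 322.3 [54. 50. 51.]
118 16 315 330 322.8 [60. 57. 58.]
120 14 316 329 324.4 [59. 59. 60.]
122 9 318 328 323.6 [52. 54. 56.]
124 5 321 328 323.3 [64. 66. 67.]
126 3 322 324 322.6 [70. 67. 69.]
128 3 322 324 323.2 [74. 65. 66.]
130 0 0 0 320.9 [75. 64. 65.]
132 2 321 322 321.6 [73. 60. 60.]
134 9 318 326 321.9 [85. 47. 48.]
136 9 318 326 321.6 [88. 44. 45.]
138 8 318 325 321.3 [88. 44. 45.]
140 8 318 325 321.4 [87. 44. 45.]
142 0 0 0 321.5 [67. 43. 43.]
144 6 318 323 320.5 [75. 42. 43.]
146 6 318 323 320.6 [83. 45. 46.]
148 0 0 0 322.8 [53. 45. 45.]
150 6 300 320 310.4 [66. 70. 71.]
152 12 300 324 314.9 [104. 109. 110.]
154 13 300 324 315.9 [107. 112. 113.]
156 11 300 324 318.8 [106. 111. 112.]
158 9 315 323 319.4 [103. 108. 109.]
160 6 317 322 319.3 [79. 84. 82.]
162 0 0 0 309.9 [57. 61. 58.]
164 0 0 0 312.7 [61. 67. 63.]
166 3 317 319 317.3 [71. 78. 73.]
168 3 317 319 317.1 [70. 78. 72.]
170 3 317 319 313.7 [67. 75. 69.]
172 0 0 0 307.2 [61. 70. 62.]
174 0 0 0 306.8 [60. 69. 61.]
176 0 0 0 0.0 [ 88. 102.  98.]
178 0 0 0 0.0 [103. 120. 117.]
180 0 0 0 0.0 [78. 91. 86.]
```

The side silhouette puts the bit's tip within 1.4 px of the prediction, with a lean of about 1.5°. Next I go over the screw.

```bash
python3 - <<'E'
from drv import *
s=ctrl.state();Rf=Rdown(-84.6,-24,5.4);z=Rf.apply([0,0,1])
for zz in(.33,.257):plan(s,[(np.array([.494,.054,zz])+.053*z,Rf)])
E
```

```text
d [ 0.0529 -0.2503 -0.0234] tw [-0.  -0.1 -0. ]
d [ 0.0825 -0.2503  0.0433] tw [-0.  -0.1 -0. ]
```

Call:
drive_tool(delta_pos=[[0.003,-0.015,-0.001],[0.008,-0.036,-0.003],[0.013,-0.06,-0.005],[0.018,-0.086,-0.008],[0.024,-0.112,-0.01],[0.029,-0.138,-0.013],[0.035,-0.164,-0.016],[0.04,-0.19,-0.018],[0.045,-0.212,-0.02],[0.049,-0.232,-0.022],[0.052,-0.244,-0.023],[0.053,-0.25,-0.0234],[0.053,-0.25,-0.0234],[0.053,-0.25,-0.0234],[0.053,-0.25,-0.0234]], twist=[[0,0,0],[0,0,0],[0,0,0],[0,0,0],[0,0,0],[0,0,0],[0,0,0],[0,0,0],[0,0,0],[0,0,0],[0,0,0],[0,0,0],[0,0,0],[0,0,0],[0,0,0]])

```text
t: 25.75
tool_pos: [0.4725, 0.0505, 0.2814]
orientation: [0.977, 0.045, -0.207, 0.01]
contact_force: [1.0, -0.6, -3.9]
grip_width: 0.0322
gripper_force: 89.7
```

```bash
cat > look.py <<'E'
from drv import *;import pickle
D=pickle.load(open("d0.pkl","rb"))
s=ctrl.state();Rf=Rdown(-84.6,-24,5.4);z=Rf.apply([0,0,1]);G=s["tool_pos"]-.053*R.from_quat(s["orientation"]).apply([0,0,1])
print(s["t"],s["tool_pos"],"G",G,s["contact_force"],s["gripper_force"],s["q"])
im=np.mean([ctrl.capture("side")["img"].astype(float) for _ in range(4)],0);d=D["side"]
print("tip exp",proj(d,G-[0,0,.174]),"collar",proj(d,G-[0,0,.08]),"screw",proj(d,(.4975,.054,.062)))
t=proj(d,G-[0,0,.174]);c0=int(t[0])-14
df=cv2.GaussianBlur(np.abs(im-d["img"].astype(float)).max(2),(3,3),0)
for r in range(int(t[1])-44,int(t[1])+12,2):
    row=df[r,c0:c0+30];c=np.where(row>22)[0]+c0
    print(r,len(c),(c.min(),c.max()) if len(c) else 0,round((c*row[c-c0]).sum()/row[c-c0].sum(),1) if len(c) else 0)
E
python3 look.py
python3 - <<'E'
from drv import *
s=ctrl.state();Rf=Rdown(-84.6,-24,5.4);z=Rf.apply([0,0,1])
plan(s,[(np.array([.494,.054,.257])+.053*z,Rf)])
E
```

```text
25.75 [0.4725 0.0505 0.2814] G [0.494  0.0526 0.3298] [ 1.0483 -0.5931 -3.911 ] 89.70577597618103 [-0.4183  0.5886  0.46    1.5109 -0.2003  1.5193 -1.3993]
tip exp [306.3145 213.0984] collar [308.3837 186.1536] screw [303.2678 237.8636]
169 12 (np.int64(303), np.int64(314)) 307.5
171 12 (np.int64(302), np.int64(313)) 307.3
173 13 (np.int64(302), np.int64(314)) 307.5
175 12 (np.int64(303), np.int64(314)) 307.6
177 12 (np.int64(302), np.int64(313)) 306.9
179 14 (np.int64(299), np.int64(313)) 306.1
181 10 (np.int64(302), np.int64(312)) 305.8
183 7 (np.int64(302), np.int64(308)) 304.9
185 9 (np.int64(304), np.int64(312)) 307.9
187 3 (np.int64(307), np.int64(309)) 308.0
189 0 0 0
191 11 (np.int64(301), np.int64(311)) 305.8
193 12 (np.int64(301), np.int64(312)) 306.4
195 12 (np.int64(301), np.int64(312)) 306.3
197 12 (np.int64(301), np.int64(312)) 306.3
199 11 (np.int64(301), np.int64(311)) 306.1
201 8 (np.int64(303), np.int64(310)) 306.4
203 0 0 0
205 1 (np.int64(305), np.int64(305)) 305.0
207 4 (np.int64(304), np.int64(307)) 305.4
209 5 (np.int64(303), np.int64(307)) 305.0
211 4 (np.int64(303), np.int64(306)) 304.6
213 4 (np.int64(303), np.int64(306)) 304.6
215 0 0 0
217 6 (np.int64(292), np.int64(297)) 294.4
219 14 (np.int64(292), np.int64(305)) 298.1
221 21 (np.int64(292), np.int64(312)) 301.5
223 27 (np.int64(292), np.int64(318)) 304.6
d [ 0.0295 -0.0007  0.0665] tw [-0.  -0.  -0.1]
```

Call:
drive_tool(delta_pos=[[0.003,0,0.006],[0.008,0,0.016],[0.014,0,0.028],[0.02,0,0.04],[0.026,0,0.053],[0.03,-0.001,0.061],[0.032,-0.001,0.0655],[0.032,-0.001,0.0655],[0.032,-0.001,0.0655],[0.032,-0.001,0.0655],[0.032,-0.001,0.0655]], twist=[[0,0,0],[0,0,0],[0,0,0],[0,0,0],[0,0,0],[0,0,0],[0,0,0],[0,0,0],[0,0,0],[0,0,0],[0,0,0]])

```text
t: 27.05
tool_pos: [0.4755, 0.053, 0.2088]
orientation: [0.977, 0.046, -0.207, 0.01]
contact_force: [0.1, 0.3, -3.1]
grip_width: 0.0322
gripper_force: 89.7
```

```bash
python3 look.py | grep -v " 0 0 0"; python3 - <<'E'
from drv import *
for n in("side","top"):
    d=ctrl.capture(n)
    for k in("pail","pail_handle","screw","driver"):print(n,k,[(b["location"],round(b["p"],2)) for b in ctrl.boxes_of(n,k)[:1]])
E
```

```text
27.05 [0.4755 0.053  0.2088] G [0.4969 0.0551 0.2573] [ 0.1494  0.3015 -3.0913] 89.70499992370605 [-0.4094  0.6632  0.4398  1.591  -0.2306  1.3692 -1.3782]
tip exp [303.8583 232.7053] collar [305.746  207.5596] screw [303.2678 237.8636]
188 7 (np.int64(301), np.int64(312)) 307.6
190 6 (np.int64(302), np.int64(312)) 307.3
192 6 (np.int64(302), np.int64(311)) 305.9
194 10 (np.int64(301), np.int64(310)) 305.3
196 11 (np.int64(301), np.int64(311)) 305.8
198 12 (np.int64(300), np.int64(311)) 305.4
200 10 (np.int64(301), np.int64(310)) 305.4
202 8 (np.int64(302), np.int64(309)) 305.5
206 8 (np.int64(301), np.int64(308)) 304.4
208 5 (np.int64(303), np.int64(307)) 305.0
212 8 (np.int64(299), np.int64(306)) 302.3
214 11 (np.int64(299), np.int64(309)) 303.8
216 15 (np.int64(289), np.int64(309)) 302.0
218 17 (np.int64(289), np.int64(309)) 299.7
220 16 (np.int64(289), np.int64(306)) 298.0
222 22 (np.int64(289), np.int64(314)) 301.4
224 28 (np.int64(289), np.int64(318)) 303.3
226 28 (np.int64(289), np.int64(318)) 303.5
228 27 (np.int64(289), np.int64(318)) 303.6
230 27 (np.int64(289), np.int64(318)) 303.7
232 26 (np.int64(289), np.int64(318)) 303.8
234 28 (np.int64(289), np.int64(318)) 303.4
236 28 (np.int64(289), np.int64(316)) 302.4
238 27 (np.int64(289), np.int64(315)) 301.8
240 28 (np.int64(289), np.int64(316)) 302.1
242 24 (np.int64(289), np.int64(312)) 299.3
side pail [([279.7, 255.4], 0.68)]
side pail_handle [([277.5, 254.2], 0.56)]
side screw [([287.7, 231.0], 0.89)]
side driver [([305.3, 205.9], 0.96)]
top pail [([193.9, 224.3], 0.71)]
top pail_handle [([198.3, 224.1], 0.74)]
top screw [([285.8, 214.8], 0.55)]
top driver []
```

```bash
python3 - <<'E'
from bench import ctrl
print(ctrl.close_job())
E
```

```text
the job is handed in; nothing more can be done
None
```

The job is handed in, with no verdict returned. The pail hangs on the hook, and the driver is held upright with its bit an estimated 18 mm above the screw and within about 5 mm sideways; the other items were not touched.

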